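# Clamp a picture frame in the cam-locked gluing jig

### The job

An empty picture frame lies loose on the gluing jig. Swing the cam lever out as far as it goes so that the cam frees the sliding jaw, then push the jaw forward by its upright handle until it has pressed the frame square and fully home against the fixed fence, and swing the lever back all the way to lock the jaw there. Push with the fingertips only: take hold of nothing, do not touch the frame itself, and leave the can, the mug and the glue bottle where they stand.

Things in the scene. Friction and masses are not known exactly. Their poses are not given: they have to be found in the camera images.
- jig: Frame-gluing jig fixed on the table: plywood board 400 mm long (its x) by 300 mm wide (y), 18 mm thick. Origin under the board's centre at table height; x points from the robot's side towards the fence, y left, z up. The fixed fence crosses the far end (260 mm wide, top 48 mm up, inner face at x = +165 mm). A jaw slides along x on the centre line (y = 0); its cam and lever are left of its runner.
- strap (a point): Top centre of the steel strap that crosses over the runner, 38 mm above the table: 22 mm (x) by 86 mm (y), in the jig's frame at x = -184, y = 0. The runner (jaw's tail bar, 40 mm wide) and its guide rails are lower, tops at 34 to 35 mm.
- cam_pivot (a point): Point on the vertical pivot axis of the cam lever at the lever's mid height, 60 mm above the table; in the jig's frame at x = -120, y = +37 mm. The bolt head on the pivot tops out at 74 mm.
- cam (a joint): Lever angle a, rad. 0: locked, lever points along the jig's -x and the cam's nose wedges the runner. Grows clockwise from above, out to the left: lever direction (-cos a, sin a). Stop at 1.75; nose clear from 0.45, cam's low side to the runner from 1.3. Stays where left. 2-5 N at the grip, up to 8 N in the last 0.45 rad before 0. Opening can drag the jaw back 10 mm. Starts 0-0.05.
- lever_grip (a point): Centre of the lever's round black grip sleeve, 90 mm out from the pivot axis: 20 mm thick, level, from 50 to 116 mm from the pivot, 50 to 70 mm above the table. Beneath it are only the rails and strap when locked, the bare board (or table) elsewhere.
- jaw (a joint): Travel of the sliding jaw along the jig's +x, m. 0 = drawn right back; starts between 0.018 and 0.038; 0.080 when the jaw holds the frame against the fence; stops at 0.100. Slides with about 3 N (5 N with the frame) when the cam is free, is held firmly (over 20 N) when locked. Stays where it is left.
- jaw_face (a point): Centre of the jaw's front face, 33 mm above the table. The jaw is a cross bar 160 mm wide (y), 28 mm thick behind this face, from 18 to 48 mm above the table. Axes as the jig's.
- handle_back (a point): Centre of the rear face of the jaw's upright push handle, 55 mm above the table: a wooden block 40 mm wide (y), 18 mm thick (x), from 35 to 75 mm above the table, standing on the runner 66 to 84 mm behind the jaw face. Push here towards the jig's +x.
- frame: Loose empty picture frame of dark wood with thin back panel, 130 mm (x) by 178 mm (y), 20 mm thick, about 0.3 kg, flat on the jig between jaw and fence, underside 18 mm above the table. Origin under its centre, axes as the jig's when square. Starts 8 to 22 mm short of the fence, up to 0.05 rad askew; home its origin is at x = +100 mm in the jig's frame.
- drink_can: Bystander: drink can, 66 mm across, 122 mm tall. Origin under its centre. Can, bottle and mug stand upright on the table beside the jig, their centres 90 to 120 mm off its long edges, one on the left and two on the right, in any order.
- glue_bottle: Bystander: wood-glue bottle with a pointed cap, 60 mm across, 159 mm tall. Origin under its centre.
- mug: Bystander: mug, 76 mm across and 95 mm tall, its handle sticking out 37 mm more on its own +y side. Origin under its centre.
There are look-alikes about, which are no part of the job. Of the things like the frame, leave any that is green; of the rest the smaller one is meant.

How it is judged:
By the outcome, as a careful person would: the job done as asked, in the order asked, and still so for the second after the job is handed in, with the robot touching nothing.
It also fails if it takes over 67 s, if anything falls off the work surface, if the arm or the gripper's body presses on something with over 40 N, if the wrist force passes 120 N, or if a joint passes its speed limit or range.

### The arm

A 7-joint arm with a two-finger parallel gripper is mounted at the origin on the work surface. World frame = base frame: x ahead of the robot, y to its left, z up, the work surface at z = 0. Lengths are in m, angles in rad, forces in N, time in s.
With the tool pointing down it reaches from about 0.4 to 0.875 m from the base axis. Payload 19.3 kg.
Tool frame: the origin (TCP) lies midway between the tips of the shut fingers; the grasp point (between the pads) lies 19 mm behind it; x points along the fingers, y is the direction in which the jaws open and shut, and the axes are right-handed (so a half turn about x gives the same grasp; the last joint's range is limited). The gripper opens to 85 mm and grips with 20 to 120 N. Pads are 22 mm wide; open, the fingers measure 114 mm over their backs; the gripper's body (76 mm by 85 mm) begins 54 mm behind the grasp point. The pads swing forward as they close: fully open they stand 13 mm farther back than shut.
Start: joints at [-1.173, 0.521, -0.036, 1.599, 0.021, 1.021, -0.113], TCP at [0.282, 0.558, 0.231] pointing down, gripper open.
Joint ranges: [-2.91, 2.91], [-0.3, 2.13], [-1.5, 1.42], [0.17, 2.43], [-1.26, 4.41], [0.16, 1.93], [-2.52, 2.52]. Speed limits (rad/s): [1.89, 1.89, 2.39, 2.39, 3.01, 3.01, 3.01].

### API

Orientations are given as [roll, pitch, yaw] about the fixed x, y, z axes, in that order (R = Rz(yaw) Ry(pitch) Rx(roll)).
In Python, from workcell import telemetry, vision, workorder gives the robot as it stands. The module is installed in compiled form; this text tells all that it offers.
- The arm moves only by the tool play_rows, never from a script. Its argument "deltas" is a list of rows, each a list of 7 numbers: the shift along the world's x, y, z in mm, then the turn, a rotation vector about the world's x, y, z in degrees, then the finger opening in mm, from 0 to 85.4. In form: [[x, y, z, wx, wy, wz, jaw], ...]. A call has 1 to 8 rows; each row shifts and turns the commanded pose from where the row before left it; what a row does not reach is not made up. A row lasts 1/8 s, in which the tool goes at most 62.5 mm and 10.7 degrees, less where a joint would pass 70% of its speed; a pose out of reach is approached as far as the arm can. A call with a gripper value outside its range is refused whole. The fingers move at their own pace and stop on an object; "grip_force" is the grip in N (left out, the last holds). Time passes only in rows, so rows that do not move let the fingers close. It gives the time, the measured TCP pose, the force and the opening at its end, in the units of the state.
- telemetry.observe(): the state, without advancing time (a new reading comes with each control period).
- vision.grab_frame(name): name is "scene" or "top" or "wrist"; returns the picture (480x640x3 uint8, red, green, blue); there is no depth.
- vision.camera_info(name): a dict with "mtx" (3x3 intrinsics, pixels), "rvec" (rotation vector, rad) and "tvec" (3), from world to camera coordinates, as OpenCV has them. Camera axes: x right, y down, z forward; pixel columns grow to the right and rows downward; lengths in m; the calibration is good to about 2 mm. A picture is of the moment at which its call begins: read the wrist's pose just before it. camera_info takes no time and is no camera call; for the wrist camera it gives the pose at the moment of the call.
- workorder.job_done(): hands the job in, once; it reports no verdict.
The state is a dict: "clock": time; "qpos": joint angles; "qd": joint speeds; "joint_efforts": joint torques, N m; "position": TCP position; "tool_rot": TCP orientation; "force": force on the tool from outside, world axes, zero at the start; "moment": the same for the moment, N m; "grip_width": finger opening in m.
Only numpy, scipy, OpenCV 4.12 (cv2) and the standard library are available. Lean on these libraries where they do the work, as an engineer would, in place of code of your own. Each camera call takes 0.05 s, during which the arm holds its last target. There are 200 camera calls.

## Working session

There is one attempt and no reset: what is moved stays moved. The work goes in short steps, Python scripts to look and compute and a tool call to move; the robot and the scene stay as the last step left them, time stands still between calls to the robot, and variables do not carry over. Pictures are saved under pics/ and viewed, about 8 in all and at most 12, crops included, and the job is handed in when it is done.

Besides the shell and the picture viewer there is one more tool, called after ">>>" as name([rows], argument=value, ...), one row to a line, values as JSON. play_rows: Moves the arm, as the interface text tells. Its arguments: {"type":"object","properties":{"deltas":{"type":"array","items":{"type":"array","items":{"type":"number"}}},"grip_force":{"type":"number"}},"required":["deltas"]}

```bash
mkdir -p pics; cat > h.py <<'E'
import numpy as np, cv2
from workcell import telemetry, vision, workorder
def cam(n):
    i=vision.camera_info(n); return np.array(i["mtx"],float),np.array(i["rvec"],float).reshape(3),np.array(i["tvec"],float).reshape(3)
def grab(n,f=None):
    im=cv2.cvtColor(np.array(vision.grab_frame(n)),cv2.COLOR_RGB2BGR)
    if f: cv2.imwrite("pics/"+f,im)
    return im
def ray(c,uv,z):
    K,r,t=c; R=cv2.Rodrigues(r)[0]; o=-R.T@t
    d=R.T@np.linalg.inv(K)@np.array([uv[0],uv[1],1.]); return o+d*(z-o[2])/d[2]
def proj(c,P):
    K,r,t=c; return cv2.projectPoints(np.array(P,float).reshape(-1,3),r,t,K,None)[0].reshape(-1,2)
E
python3 - <<'E'
from h import *
s=telemetry.observe(); print({k:np.round(v,3) for k,v in s.items()})
for n in("scene","top"):
    grab(n,n+"0.png"); print(n,cam(n))
E
```

```text
{'clock': np.float64(0.0), 'qpos': array([-1.173,  0.522, -0.036,  1.6  ,  0.021,  1.021, -0.113]), 'qd': array([ 0.001,  0.   , -0.002, -0.   ,  0.002, -0.   ,  0.   ]), 'joint_efforts': array([ 2.0000e-03, -9.2709e+01,  1.9800e+00, -3.6993e+01,  1.8000e-02,
        8.0000e-03, -0.0000e+00]), 'position': array([0.282, 0.558, 0.231]), 'tool_rot': array([-1.513,  1.57 , -1.981]), 'force': array([ 0.755, -0.016, -0.877]), 'moment': array([-0.05 , -0.02 ,  0.038]), 'grip_width': np.float64(0.086)}
scene (array([[543.76928073,   0.        , 314.14161661],
       [  0.        , 543.76928073, 230.25263052],
       [  0.        ,   0.        ,   1.        ]]), array([ 1.21152619,  2.20475643, -1.0538427 ]), array([ 0.27718535, -0.22832729,  1.54169127]))
top (array([[501.97522643,   0.        , 320.3321569 ],
       [  0.        , 501.97522643, 235.34323216],
       [  0.        ,   0.        ,   1.        ]]), array([ 2.10754868, -2.16656129,  0.21362519]), array([0.01367936, 0.52933397, 1.08889732]))
```

View pics/top0.png

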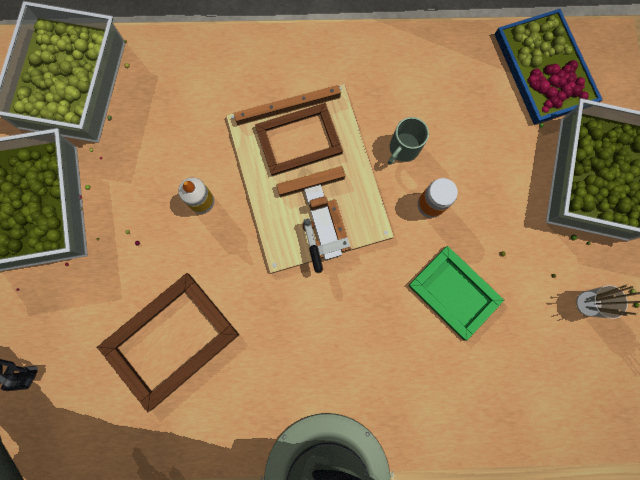

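View pics/scene0.png

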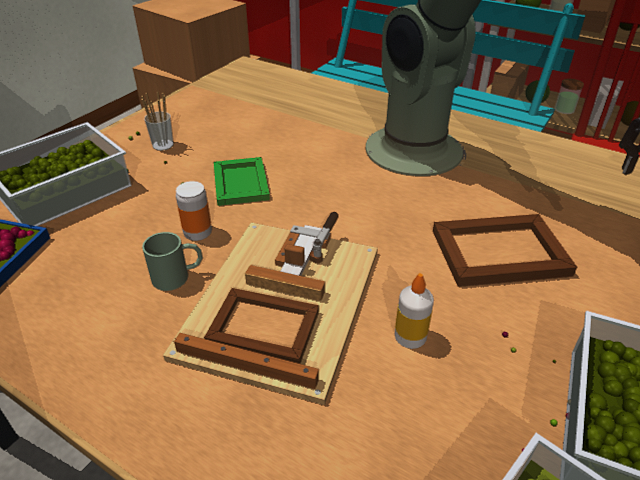

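The top view shows the jig with board corners near (228,117), (344,86), (393,238) and (272,272). The lever grip is at (317,258), the handle at (318,203) and the jaw bar at (311,181). The bottle is on the left at (196,196); the mug (408,140) and can (438,197) are on the right. The small dark frame lies on the jig.

```bash
cat > m.py <<'E'
from h import *
im=cv2.imread("pics/top0.png"); c=cam("top")
# refine corners by fitting lines to board edges: mask via HSV
hsv=cv2.cvtColor(im,cv2.COLOR_BGR2HSV)
for p in [(260,200),(350,150),(375,220),(215,250),(380,270),(295,215)]: print(p,hsv[p[1],p[0]])
poly=np.array([(228,117),(344,86),(393,238),(272,272)],np.float32)
P=np.array([ray(c,p,.018) for p in poly]); print(np.round(P,4))
for i in range(4): print(np.linalg.norm(P[i]-P[(i+1)%4]))
fl,fr,nr,nl=P
x=(fl+fr-nr-nl)[:2]; y=(fl+nl-fr-nr)[:2]
print("yaw",np.arctan2(x[1],x[0]),np.arctan2(-y[0],y[1]),"cen",P.mean(0))
cv2.imwrite("pics/crop.png",cv2.resize(im[70:290,210:410],None,fx=3.6,fy=2.7 if 0 else 2.7,interpolation=cv2.INTER_CUBIC)) if 0 else cv2.imwrite("pics/crop.png",cv2.resize(im[75:285,215:405],None,fx=2.8,fy=2.8,interpolation=cv2.INTER_CUBIC))
E
python3 m.py
```

```text
(260, 200) [ 20 100 199]
(350, 150) [ 23  92 200]
(375, 220) [ 25  87 202]
(215, 250) [ 15 127 199]
(380, 270) [ 14 125 198]
(295, 215) [ 27  82 203]
[[ 0.8312  0.2131  0.018 ]
 [ 0.9061 -0.0707  0.018 ]
 [ 0.5241 -0.1705  0.018 ]
 [ 0.4525  0.1115  0.018 ]]
0.29345394739340086
0.39476191502928115
0.29094150973069094
0.39217964069150973
yaw 0.2588614129971344 0.2533939795011857 cen [0.67847021 0.02083438 0.018     ]
```

View pics/crop.png

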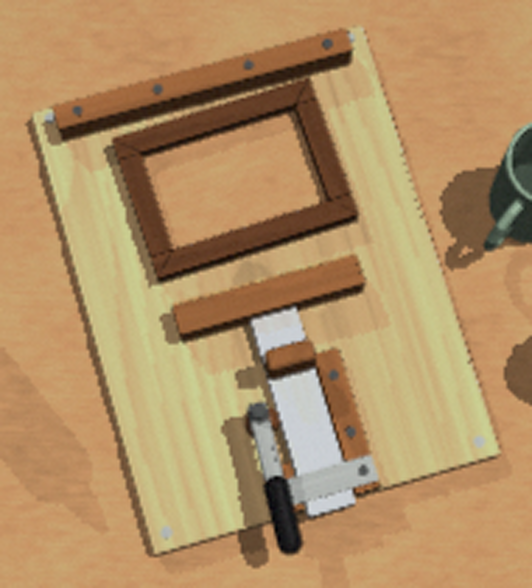

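The crop shows board corners at crop (33,120), (362,28), (498,453) and (155,555), the pivot bolt at (257,413), the grip end at (288,550) and the handle top at (290,357). The jaw's front top edge runs from (172,308) to (359,257).

```bash
cat > m2.py <<'E'
from h import *
c=cam("top")
f=lambda u,v,z: ray(c,(u/2.8+215-.3,v/2.8+75-.3),z)
obs=[((33,120),.018,(.2,.15)),((362,28),.018,(.2,-.15)),((498,453),.018,(-.2,-.15)),((155,555),.018,(-.2,.15)),((257,411),.074,(-.12,.037)),((363,471),.042,None)]
obs=obs[:5]
A=np.array([f(*o[0],o[1])[:2] for o in obs]);B=np.array([o[2] for o in obs])
a=A-A.mean(0);b=B-B.mean(0);yaw=np.arctan2((b[:,0]*a[:,1]-b[:,1]*a[:,0]).sum(),(a*b).sum())
R=np.array([[np.cos(yaw),-np.sin(yaw)],[np.sin(yaw),np.cos(yaw)]]);t=A.mean(0)-R@B.mean(0)
print("yaw",yaw,"t",t,"res mm",np.round(1e3*(A-(B@R.T+t)),1))
J=lambda u,v,z:np.round(1e3*R.T@(f(u,v,z)[:2]-t),1)
print("grip end",J(289,548,.06),"grip mid",J(284,515,.07),"handle top back edge",J(270,376,.075),J(315,362,.075),"front",J(265,356,.075),J(310,343,.075))
print("jaw front top",J(172,308,.048),J(359,257,.048),"rear",J(182,338,.048),J(363,289,.048))
print("frame",[J(*p,.038) for p in((113,143),(309,80),(357,215),(160,278))])
print("fence in",J(62,137,.048),J(352,60,.048))
W=lambda x,y:np.round(R@np.array([x,y])/1+t,4)
for n,p in dict(pivot=(-.12,.037),griplock=(-.21,.037)).items(): print(n,W(*p))
np.savez("jig.npz",R=R,t=t,yaw=yaw)
for n,(u,v) in dict(bottle=(196,196),mug=(408,140),can=(438,197)).items():print(n,np.round(ray(c,(u,v),.06),3))
E
python3 m2.py
```

```text
yaw 0.2597377413102004 t [0.67996164 0.0233487 ] res mm [[-4.8 -3. ]
 [-2.3 -0.5]
 [ 2.5  3.3]
 [ 2.3 -1. ]
 [ 2.3  1.2]]
grip end [-227.8   43.6] grip mid [-202.7   40.4] handle top back edge [-93.3  19.7] [-92.4 -17.9] front [-76.5  19. ] [-76.3 -18.6]
jaw front top [-9.6 79.1] [-10.8 -81.4] rear [-36.4  78.1] [-38.1 -76.5]
frame [array([146.5,  87.8]), array([155.1, -88. ]), array([ 27.8, -92.1]), array([21. , 81.5])]
fence in [159.2 127.4] [ 158.  -126.8]
pivot [0.5545 0.0283]
griplock [0.4675 0.0052]
bottle [0.625 0.278 0.06 ]
mug [ 0.747 -0.211  0.06 ]
can [ 0.609 -0.271  0.06 ]
```

```bash
cat > m3.py <<'E'
from h import *
from scipy.spatial.transform import Rotation as Ro
s=telemetry.observe(); M=Ro.from_euler("xyz",s["tool_rot"]).as_matrix(); print(M.round(3),s["qpos"].round(2))
z=np.load("jig.npz");R,t=z["R"],z["t"]
yv=M[:2,1]; print("tool y deg",np.degrees(np.arctan2(yv[1],yv[0])),"jig yaw",np.degrees(z["yaw"]))
W=lambda x,y:1e3*(R@np.array([x,y])+t)
print("preopen",W(-.215,-.002))
for a in np.arange(0,1.85,.2): 
    d=np.array([-np.cos(a),np.sin(a)]);n=np.array([np.sin(a),np.cos(a)])
    print(round(a,2),(W(*(np.array([-.12,.037])+.09*d-.0245*n))).round(0),"close side",(W(*(np.array([-.12,.037])+.09*d+.0245*n))).round(0))
E
python3 m3.py
```

```text
[[-0.     0.451  0.893]
 [-0.001  0.893 -0.451]
 [-1.    -0.001  0.   ]] [-1.17  0.52 -0.04  1.6   0.02  1.02 -0.11]
tool y deg 63.19387652090684 jig yaw 14.881876357335255
preopen [472.68695747 -33.8020417 ]
0.0 [474. -19.] close side [461.  29.]
0.2 [466.  -2.] close side [463.  47.]
0.4 [462.  17.] close side [469.  65.]
0.6 [461.  35.] close side [478.  81.]
0.8 [465.  54.] close side [490.  96.]
1.0 [472.  71.] close side [505. 107.]
1.2 [482.  87.] close side [521. 115.]
1.4 [495. 100.] close side [539. 120.]
1.6 [510. 110.] close side [558. 122.]
1.8 [527. 117.] close side [576. 119.]
```

>>> play_rows([
  [12, -37, 0, 0, 0, -3, 0],
  [12, -37, 0, 0, 0, -3, 0],
  [12, -37, 0, 0, 0, -3, 0],
  [12, -37, 0, 0, 0, -3, 0],
  [12, -37, 0, 0, 0, -3, 0],
  [12, -37, 0, 0, 0, -3, 0],
  [12, -37, 0, 0, 0, -3, 0],
  [12, -37, 0, 0, 0, -3, 0],
], grip_force=30)

```text
clock: 1.1
position: [0.378, 0.2605, 0.2312]
tool_rot: [-1.627, 1.571, -2.515]
force: [0.4, -0.3, -0.8]
grip_width: -0.0001
```

>>> play_rows([
  [12, -37, 0, 0, 0, -3, 0],
  [12, -37, 0, 0, 0, -3, 0],
  [12, -37, 0, 0, 0, -3, 0],
  [12, -37, 0, 0, 0, -3, 0],
  [12, -37, 0, 0, 0, -3, 0],
  [12, -37, 0, 0, 0, -3, 0],
  [12, -37, 0, 0, 0, -3, 0],
  [10, -31, 0, 0, 0, -3, 0],
])

```text
clock: 2.1
position: [0.472, -0.0296, 0.2312]
tool_rot: [-0.988, 1.571, -2.296]
force: [0.4, 1.1, 0.7]
grip_width: 0.0003
```

>>> play_rows([
  [0, 0, -20, 0, 0, 0, 0],
  [0, 0, -25, 0, 0, 0, 0],
  [0, 0, -25, 0, 0, 0, 0],
  [0, 0, -20, 0, 0, 0, 0],
  [0, 0, 0, 0, 0, 0, 0],
])

```text
clock: 2.72
position: [0.4711, -0.0283, 0.1404]
tool_rot: [-1.683, 1.568, -2.989]
force: [1.0, -0.5, 0.6]
grip_width: -0.0002
```

```bash
python3 - <<'E'
from h import *
a=grab("top"); b=grab("wrist"); s=grab("scene")
cv2.imwrite("pics/tri.png",np.hstack([cv2.resize(a[75:285,215:405],(400,442)),cv2.resize(s[180:380,200:380],(398,442))]))
E
```

```text
(no output)
```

View pics/tri.png

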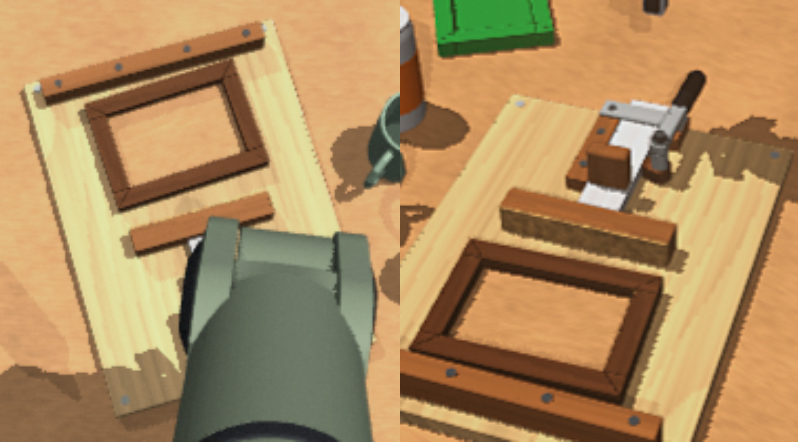

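The left half shows the arm hiding the lever from the top camera. The right half (scene) shows the lever still locked, its grip end near scene (334,215) and the bolt head near (318,242).

```bash
python3 - <<'E'
from h import *
c=cam("scene");z=np.load("jig.npz");R,t=z["R"],z["t"]
for n,u,h in(("bolt",(318,242),.074),("gripend",(335,215),.063)):
    p=ray(c,u,h)[:2];print(n,p.round(4),(1e3*R.T@(p-t)).round(1))
t0=cam("top")
for n,a,b in(("bolt",(318,242),(306.5,221.5)),("gripend",(335,215),(317.9,270.4))):
    P=[np.c_[cv2.Rodrigues(k[1])[0],k[2]] for k in(c,t0)]
    X=cv2.triangulatePoints(c[0]@P[0],t0[0]@P[1],np.array(a,float),np.array(b,float));print(n,(X[:3]/X[3]).T.round(4))
E
```

```text
bolt [0.5587 0.0371] [-113.6   44.5]
gripend [0.4494 0.0128] [-225.5   49. ]
bolt [[0.556  0.0323 0.0703]]
gripend [[0.4475 0.0092 0.0606]]
```

>>> play_rows([
  [0, 0, -25, 0, 0, 0, 0],
  [0, 0, -25, 0, 0, 0, 0],
  [0, 0, -23, 0, 0, 0, 0],
  [0, 0, -20, 0, 0, 0, 0],
  [0, 0, 0, 0, 0, 0, 0],
  [0, 0, 0, 0, 0, 0, 0],
])

```text
clock: 3.62
position: [0.4724, -0.0282, 0.0493]
tool_rot: [1.395, 1.57, 0.089]
force: [-0.3, -0.8, -0.1]
grip_width: -0.0
```

>>> play_rows([
  [0, 5, 0, 0, 0, 0, 0],
  [0, 5, 0, 0, 0, 0, 0],
  [-2, 5, 0, 0, 0, 0, 0],
  [-2, 5, 0, 0, 0, 0, 0],
  [-2, 5, 0, 0, 0, 0, 0],
  [-2, 5, 0, 0, 0, 0, 0],
])

```text
clock: 4.38
position: [0.4639, 0.002, 0.0484]
tool_rot: [0.884, 1.57, -0.422]
force: [3.2, -3.6, 0.0]
grip_width: 0.0001
```

>>> play_rows([
  [-1, 6, 0, 0, 0, 0, 0],
  [-1, 6, 0, 0, 0, 0, 0],
  [0, 6, 0, 0, 0, 0, 0],
  [0, 6, 0, 0, 0, 0, 0],
  [0, 6, 0, 0, 0, 0, 0],
  [1, 6, 0, 0, 0, 0, 0],
  [2, 6, 0, 0, 0, 0, 0],
  [2, 6, 0, 0, 0, 0, 0],
])

```text
clock: 5.38
position: [0.4667, 0.0502, 0.0482]
tool_rot: [-1.748, 1.57, -3.053]
force: [-1.3, -4.2, 1.3]
grip_width: -0.0003
```

>>> play_rows([
  [2, 6, 0, 0, 0, 0, 0],
  [3, 6, 0, 0, 0, 0, 0],
  [3, 6, 0, 0, 0, 0, 0],
  [3, 5, 0, 0, 0, 0, 0],
  [4, 5, 0, 0, 0, 0, 0],
  [4, 5, 0, 0, 0, 0, 0],
  [4, 4, 0, 0, 0, 0, 0],
  [5, 4, 0, 0, 0, 0, 0],
])

```text
clock: 6.38
position: [0.495, 0.0911, 0.0483]
tool_rot: [-1.755, 1.57, -3.061]
force: [-3.1, -4.3, 0.3]
grip_width: -0.0002
```

>>> play_rows([
  [5, 4, 0, 0, 0, 0, 0],
  [5, 3, 0, 0, 0, 0, 0],
  [5, 3, 0, 0, 0, 0, 0],
  [5, 3, 0, 0, 0, 0, 0],
  [3, 1, 0, 0, 0, 0, 0],
  [0, 0, 0, 0, 0, 0, 0],
])

```text
clock: 7.12
position: [0.5181, 0.1051, 0.0482]
tool_rot: [1.949, 1.57, 0.643]
force: [-1.4, -1.3, -0.9]
grip_width: 0.0001
```

>>> play_rows([
  [4, 2, 0, 0, 0, 0, 0],
  [4, 2, 0, 0, 0, 0, 0],
  [3, 1, 0, 0, 0, 0, 0],
  [0, 0, 0, 0, 0, 0, 0],
])

```text
clock: 7.62
position: [0.5259, 0.1086, 0.0477]
tool_rot: [-1.592, 1.564, -2.898]
force: [-20.7, -9.1, 11.6]
grip_width: 0.0001
```

>>> play_rows([
  [3, 1, 0, 0, 0, 0, 0],
  [3, 1, 0, 0, 0, 0, 0],
  [0, 0, 0, 0, 0, 0, 0],
])

```text
clock: 8.0
position: [0.5271, 0.109, 0.0472]
tool_rot: [-1.625, 1.554, -2.932]
force: [-49.8, -17.9, 36.2]
grip_width: -0.0
```

The lever is hard on its stop, so I back off and look.

>>> play_rows([
  [-8, -2, 0, 0, 0, 0, 0],
  [-10, -3, 0, 0, 0, 0, 0],
  [-5, -2, 0, 0, 0, 0, 0],
  [0, 0, 20, 0, 0, 0, 0],
  [0, 0, 30, 0, 0, 0, 0],
  [0, 0, 20, 0, 0, 0, 0],
  [0, 0, 0, 0, 0, 0, 0],
])

```text
clock: 8.88
position: [0.513, 0.1053, 0.1196]
tool_rot: [1.661, 1.567, 0.356]
force: [0.5, -0.7, -0.4]
grip_width: 0.0004
```

```bash
python3 - <<'E'
from h import *
a=grab("top"); s=grab("scene"); print(telemetry.observe()["position"],telemetry.observe()["force"])
cv2.imwrite("pics/tri2.png",np.hstack([cv2.resize(a[75:285,215:405],(400,442)),cv2.resize(s[180:380,200:380],(398,442))]))
E
```

```text
[0.51198691 0.10506232 0.11809983] [-0.27030668  0.16689339 -0.3274737 ]
```

View pics/tri2.png

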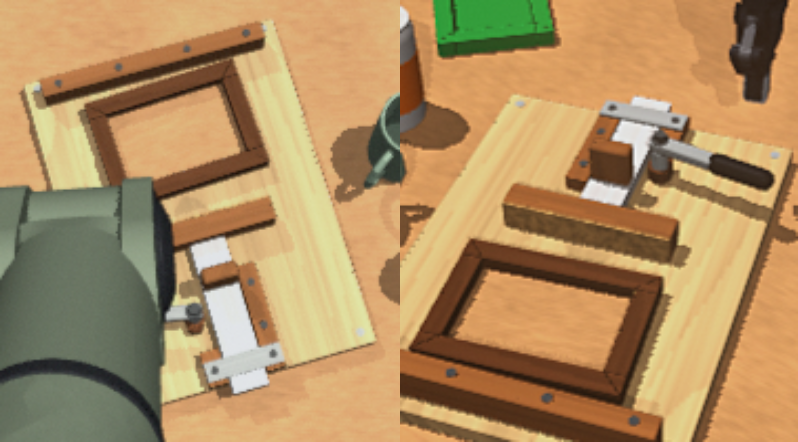

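The lever now stands fully out to the left, and the jaw and frame are practically unmoved. Next I go behind the handle.

>>> play_rows([
  [10, -26, 0, 0, 0, 0, 0],
  [12, -30, 0, 0, 0, 0, 0],
  [12, -30, 0, 0, 0, 0, 0],
  [13, -28, 0, 0, 0, 0, 0],
  [0, 0, 0, 0, 0, 0, 0],
  [0, 0, -25, 0, 0, 0, 0],
  [0, 0, -25, 0, 0, 0, 0],
])

```text
clock: 9.85
position: [0.5585, -0.0084, 0.067]
tool_rot: [-2.512, 1.57, 2.467]
force: [0.9, -0.8, 0.8]
grip_width: -0.0002
```

>>> play_rows([
  [0, 0, -18, 0, 0, 0, 0],
  [0, 0, 0, 0, 0, 0, 0],
  [0, 0, 0, 0, 0, 0, 0],
])

```text
clock: 10.22
position: [0.5591, -0.0091, 0.0508]
tool_rot: [1.34, 1.57, 0.034]
force: [0.2, -0.6, -0.9]
grip_width: 0.0002
```

>>> play_rows([
  [4.8, 1.3, 0, 0, 0, 0, 0],
  [4.8, 1.3, 0, 0, 0, 0, 0],
  [4.8, 1.3, 0, 0, 0, 0, 0],
  [4.8, 1.3, 0, 0, 0, 0, 0],
  [4.8, 1.3, 0, 0, 0, 0, 0],
  [4.8, 1.3, 0, 0, 0, 0, 0],
  [4.8, 1.3, 0, 0, 0, 0, 0],
  [0, 0, 0, 0, 0, 0, 0],
])

```text
clock: 11.22
position: [0.593, 0.0001, 0.0502]
tool_rot: [1.314, 1.57, 0.008]
force: [-0.2, 0.4, -0.4]
grip_width: -0.0
```

>>> play_rows([
  [3.9, 1, 0, 0, 0, 0, 0],
  [3.9, 1, 0, 0, 0, 0, 0],
  [3.9, 1, 0, 0, 0, 0, 0],
  [3.9, 1, 0, 0, 0, 0, 0],
  [0, 0, 0, 0, 0, 0, 0],
])

```text
clock: 11.85
position: [0.6085, 0.0041, 0.0503]
tool_rot: [1.269, 1.57, -0.036]
force: [-0.1, -1.1, 0.2]
grip_width: -0.0001
```

```bash
python3 - <<'E'
from h import *
s=grab("scene")
cv2.imwrite("pics/s3.png",cv2.resize(s[200:410,150:390],None,fx=2.8,fy=2.8))
E
```

```text
(no output)
```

View pics/s3.png

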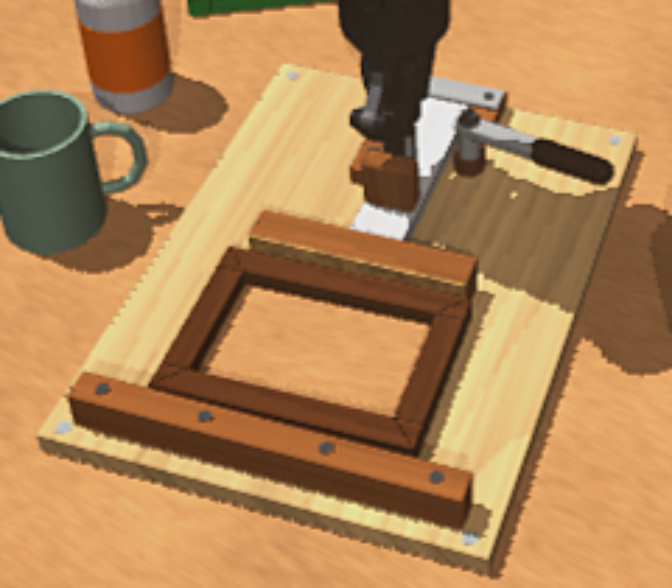

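The picture shows the jaw bar up to the frame's rear edge and a gap still left at the fence, especially on the left. I keep pushing.

>>> play_rows([
  [2.9, 0.7, 0, 0, 0, 0, 0],
  [2.9, 0.7, 0, 0, 0, 0, 0],
  [2.9, 0.7, 0, 0, 0, 0, 0],
  [0, 0, 0, 0, 0, 0, 0],
])

```text
clock: 12.4
position: [0.617, 0.0061, 0.0503]
tool_rot: [1.421, 1.57, 0.116]
force: [-1.3, 0.4, 0.9]
grip_width: 0.0001
```

>>> play_rows([
  [2.9, 0.7, 0, 0, 0, 0, 0],
  [1.9, 0.5, 0, 0, 0, 0, 0],
  [0, 0, 0, 0, 0, 0, 0],
])

```text
clock: 12.78
position: [0.6203, 0.007, 0.0502]
tool_rot: [-1.803, 1.568, -3.109]
force: [-12.0, -0.4, 7.7]
grip_width: 0.0002
```

>>> play_rows([
  [1.9, 0.5, 0, 0, 0, 0, 0],
  [1.9, 0.5, 0, 0, 0, 0, 0],
  [0, 0, 0, 0, 0, 0, 0],
])

```text
clock: 13.15
position: [0.6205, 0.0071, 0.0499]
tool_rot: [-1.784, 1.561, -3.091]
force: [-36.5, -5.0, 26.2]
grip_width: -0.0002
```

The jaw hit a firm stop 61.5 mm from the start point, matching the predicted home position. Next: retract, move round to the inner side of the lever, and look.

>>> play_rows([
  [-4, -1, 0, 0, 0, 0, 0],
  [-4, -1, 0, 0, 0, 0, 0],
  [-4, -1, 5, 0, 0, 0, 0],
  [0, 0, 30, 0, 0, 0, 0],
  [0, 0, 40, 0, 0, 0, 0],
  [-10, 36, 0, 0, 0, 0, 0],
  [-10, 40, 0, 0, 0, 0, 0],
  [-10, 41, 0, 0, 0, 0, 0],
])

```text
clock: 14.15
position: [0.5833, 0.1234, 0.1259]
tool_rot: [1.655, 1.57, 0.349]
force: [1.1, 0.6, -0.0]
grip_width: -0.0001
```

>>> play_rows([
  [0, 0, 0, 0, 0, 0, 0],
  [0, 0, 0, 0, 0, 0, 0],
])

```text
clock: 14.4
position: [0.5836, 0.1219, 0.1256]
tool_rot: [0.977, 1.57, -0.329]
force: [-0.5, -0.0, 0.3]
grip_width: 0.0001
```

```bash
python3 - <<'E'
from h import *
s=grab("scene")
cv2.imwrite("pics/s4.png",cv2.resize(s[200:410,150:390],None,fx=2.8,fy=2.8))
E
```

```text
(no output)
```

View pics/s4.png

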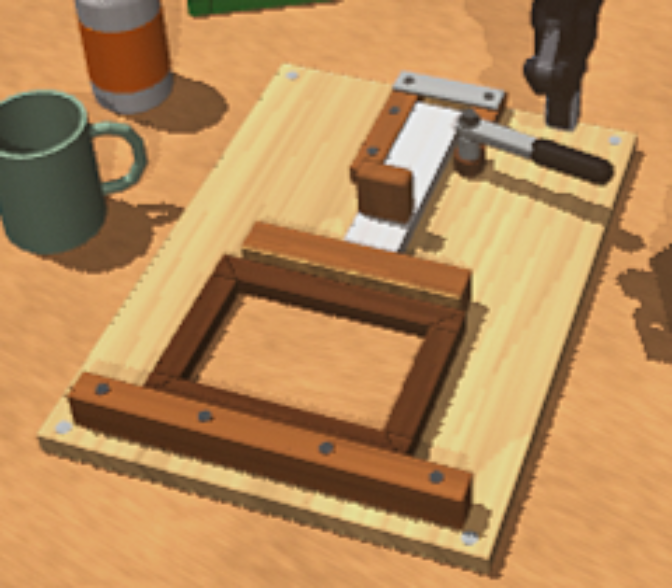

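The frame sits flush and square at the fence with the jaw tight against it. The fingertips are beyond the lever, on its fence side. Next I lower them and swing the lever back.

>>> play_rows([
  [0, 0, -25, 0, 0, 0, 0],
  [0, 0, -30, 0, 0, 0, 0],
  [0, 0, -21, 0, 0, 0, 0],
  [0, 0, 0, 0, 0, 0, 0],
  [0, 0, 0, 0, 0, 0, 0],
])

```text
clock: 15.08
position: [0.5839, 0.1216, 0.0502]
tool_rot: [1.31, 1.57, 0.004]
force: [-0.2, 0.0, -0.4]
grip_width: -0.0002
```

>>> play_rows([
  [-5, 0, 0, 0, 0, 0, 0],
  [-6, 0, 0, 0, 0, 0, 0],
  [-6, 0, 0, 0, 0, 0, 0],
  [-6, 0, 0, 0, 0, 0, 0],
  [-6, 0, 0, 0, 0, 0, 0],
  [-6, -1, 0, 0, 0, 0, 0],
  [-6, -1, 0, 0, 0, 0, 0],
  [-6, -1, 0, 0, 0, 0, 0],
])

```text
clock: 16.08
position: [0.536, 0.1192, 0.0493]
tool_rot: [2.936, 1.571, 1.63]
force: [4.1, 0.5, 0.4]
grip_width: -0.0002
```

>>> play_rows([
  [-6, -2, 0, 0, 0, 0, 0],
  [-6, -2, 0, 0, 0, 0, 0],
  [-6, -3, 0, 0, 0, 0, 0],
  [-5, -3, 0, 0, 0, 0, 0],
  [-5, -3, 0, 0, 0, 0, 0],
  [-5, -3, 0, 0, 0, 0, 0],
  [-5, -4, 0, 0, 0, 0, 0],
  [-5, -4, 0, 0, 0, 0, 0],
])

```text
clock: 17.08
position: [0.493, 0.095, 0.0493]
tool_rot: [-2.137, 1.571, 2.841]
force: [3.2, 1.8, 0.4]
grip_width: -0.0001
```

>>> play_rows([
  [-4, -5, 0, 0, 0, 0, 0],
  [-4, -5, 0, 0, 0, 0, 0],
  [-4, -5, 0, 0, 0, 0, 0],
  [-3, -5, 0, 0, 0, 0, 0],
  [-3, -5, 0, 0, 0, 0, 0],
  [-3, -5, 0, 0, 0, 0, 0],
  [-2, -5, 0, 0, 0, 0, 0],
  [-2, -5, 0, 0, 0, 0, 0],
])

```text
clock: 18.08
position: [0.4683, 0.0553, 0.0493]
tool_rot: [2.417, 1.57, 1.112]
force: [4.2, 5.7, -1.4]
grip_width: -0.0
```

>>> play_rows([
  [-1, -5, 0, 0, 0, 0, 0],
  [-1, -5, 0, 0, 0, 0, 0],
  [-1, -5, 0, 0, 0, 0, 0],
  [0, -4, 0, 0, 0, 0, 0],
  [0, -4, 0, 0, 0, 0, 0],
  [0, -3, 0, 0, 0, 0, 0],
  [0, 0, 0, 0, 0, 0, 0],
])

```text
clock: 18.95
position: [0.4649, 0.0293, 0.0492]
tool_rot: [-2.307, 1.57, 2.671]
force: [1.7, 4.7, -1.2]
grip_width: -0.0001
```

>>> play_rows([
  [1, -3, 0, 0, 0, 0, 0],
  [0.5, -2, 0, 0, 0, 0, 0],
  [0, 0, 0, 0, 0, 0, 0],
])

```text
clock: 19.32
position: [0.4653, 0.0267, 0.0491]
tool_rot: [-2.532, 1.566, 2.448]
force: [-5.2, 21.8, 5.4]
grip_width: 0.0001
```

>>> play_rows([
  [0.5, -2, 0, 0, 0, 0, 0],
  [0.5, -1, 0, 0, 0, 0, 0],
  [0, 0, 0, 0, 0, 0, 0],
])

```text
clock: 19.7
position: [0.4654, 0.0262, 0.049]
tool_rot: [-2.611, 1.563, 2.372]
force: [-11.6, 40.0, 9.9]
grip_width: -0.0
```

The lever is against its stop at the locked end. I retract well clear and check.

>>> play_rows([
  [-1, 4, 0, 0, 0, 0, 0],
  [-1, 8, 0, 0, 0, 0, 0],
  [-1, 8, 0, 0, 0, 0, 0],
  [0, 0, 30, 0, 0, 0, 0],
  [0, 0, 50, 0, 0, 0, 0],
  [0, 10, 60, 0, 0, 0, 0],
  [-5, 50, 20, 0, 0, 0, 0],
  [-5, 55, 0, 0, 0, 0, 0],
])

```text
clock: 20.7
position: [0.4553, 0.1575, 0.2111]
tool_rot: [1.832, 1.568, 0.525]
force: [0.5, 0.2, -0.3]
grip_width: 0.0002
```

>>> play_rows([
  [-5, 55, 0, 0, 0, 0, 0],
  [-5, 55, 0, 0, 0, 0, 0],
  [-5, 55, 0, 0, 0, 0, 0],
  [-5, 55, 0, 0, 0, 0, 0],
  [-5, 55, 0, 0, 0, 0, 0],
  [0, 0, 0, 0, 0, 0, 0],
  [0, 0, 0, 0, 0, 0, 0],
])

```text
clock: 21.58
position: [0.4298, 0.4306, 0.2089]
tool_rot: [-0.428, 1.57, -1.733]
force: [1.4, -1.1, 0.2]
grip_width: 0.0002
```

```bash
python3 - <<'E'
from h import *
a=grab("top","top5.png"); s=grab("scene"); print(telemetry.observe()["position"],telemetry.observe()["force"])
cv2.imwrite("pics/f5.png",np.hstack([cv2.resize(a[75:285,180:460],(400,300)),cv2.resize(s[180:410,150:390],(398,381))[:300]]))
cv2.imwrite("pics/crop5.png",cv2.resize(a[75:285,215:405],None,fx=2.8,fy=2.8,interpolation=cv2.INTER_CUBIC))
b=cv2.imread("pics/top0.png");d=cv2.absdiff(a,b).max(2)
for n,(u,v) in dict(bottle=(196,196),mug=(408,140),can=(438,197)).items(): print(n,np.percentile(d[v-22:v+22,u-18:u+18],[50,90,99]))
E
```

```text
[0.43020849 0.43010102 0.20934476] [-0.08604713 -0.05156907 -0.13929597]
bottle [2. 4. 9.]
mug [2. 5. 7.]
can [ 2.  5. 10.]
```

View pics/crop5.png

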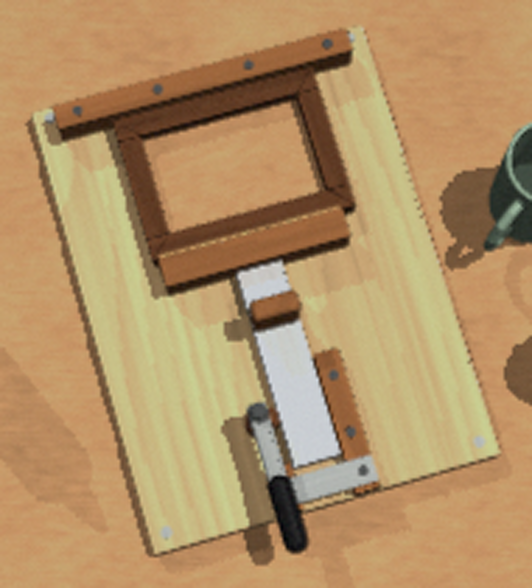

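The picture shows the frame flush with the fence at (62,137)–(352,60) and the jaw bar tight against its rear edge. The lever is back at the locked end, with the grip end at (298,548) against (289,548) at the start. The mug is where it was.

```bash
python3 -c "
from workcell import workorder; print(workorder.job_done())"
```

```text
the job is handed in; nothing more can be done
None
```

The frame is pressed home against the fence, the jaw is locked there, and I have handed the job in; it gave no verdict. The arm's clock stood at about 22 s of the allowed 67 s.

- **Lever out:** I pushed the lever with shut fingertips to its outer stop. The force rose sharply there, to about 64 N, all of it on the fingertips.
- **Jaw forward:** I pushed the handle until the jaw stopped firmly at about 45 N. The fingertips were then at jig x = -62 mm, against -63.5 mm predicted for home.
- **Lever back:** I swung the lever back to its locked stop, where the force reached about 43 N, then retracted clear.

**Last checks:**
- The top view shows the frame square and flush with the fence, the jaw tight behind it and the lever along the runner.
- The image patches of the can, mug and bottle show no change from the start.
- The force reading is about zero with the arm away from everything.
- The final jaw travel and lever angle were judged from the stops and the picture; I did not measure them numerically.

**Disagreement:** my jig fit left 2–6 mm residuals, and the scene camera put the pivot about 9 mm from where the jig fit put it. I therefore relied on contact forces for the final positions.

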